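# Swap storage modules in the programming dock and hold the new one on its contacts

### The arm

A 7-joint arm with a two-finger parallel gripper is mounted at the origin on the work surface. World frame = base frame: x ahead of the robot, y to its left, z up, the work surface at z = 0. Lengths are in m, angles in rad, forces in N, time in s.
With the tool pointing down it reaches from about 0.425 to 0.875 m from the base axis. Payload 4.7 kg.
Tool frame: the origin (TCP) lies on the centre line of the jaws, within the pads' length; the fingertips stand 22 mm ahead of it and the grasp point (between the pads) lies 3 mm ahead of it; z points along the fingers, y is the direction in which the jaws open and shut (so a half turn about z gives the same grasp; the last joint's range is limited). The gripper opens to 87 mm and grips with 3 to 60 N. Pads are 19 mm wide; open, the fingers measure 117 mm over their backs; the gripper's body (75 mm by 190 mm) begins 51 mm behind the grasp point.
Start: joints at [-1.152, 0.321, -0.07, 1.45, 0.023, 1.371, -0.057], TCP at [0.256, 0.597, 0.245] pointing down, gripper open.
Joint ranges: [-2.86, 2.86], [-0.3, 2.09], [-1.38, 1.24], [0.06, 2.45], [-1.56, 4.7], [0.09, 2.05], [-2.69, 2.69]. Speed limits (rad/s): [2.57, 2.57, 3.14, 3.14, 3.14, 3.14, 3.14].

### API

Orientations are given as a rotation vector (axis times angle).
In Python, from bench import ctrl, imaging, close_job, finder gives the robot as it stands. The module is installed in compiled form; this text tells all that it offers.
- The arm moves only by the shell command python3 -m jog 'ROWS' [FORCE]. ROWS is JSON, a list that holds one entry, the list of rows, each a list of 7 numbers: the shift along the tool's x, y, z in cm, then the turn, a rotation vector about the tool's x, y, z in degrees, then the finger opening in cm, from 0 to 8.7. In form: [[[dx, dy, dz, ax, ay, az, claw], ...]]. A call has 1 to 12 rows; each row shifts and turns the commanded pose from where the row before left it, along the tool's axes as they then stand; what a row does not reach is not made up. A row lasts 1/10 s, in which the tool goes at most 50 mm and 8.59 degrees, less where a joint would pass 70% of its speed; a pose out of reach is approached as far as the arm can. A call is refused whole if a number of a shift passes 5 or a number of a turn 8.59, either way. A call with a gripper value outside its range is refused whole. The fingers move at their own pace and stop on an object; FORCE is the grip in N (left out, the last holds). Time passes only in rows, so rows that do not move let the fingers close. It gives the time, the measured TCP pose, the force and the opening at its end, in the units of the state.
- ctrl.get_state(): the state, without advancing time (a new reading comes with each control period).
- imaging.get_image(name): name is "scene" or "top" or "wrist"; returns a dict with "frame" (384x512x3 uint8, red, green, blue), "intrinsics" (3x3 intrinsics, pixels), "pose" (4x4, takes a point from camera to world coordinates). Camera axes: x right, y down, z forward; pixel columns grow to the right and rows downward; lengths in m; the calibration is good to about 2 mm. A picture is of the moment at which its call begins. There is no depth.
- close_job(): hands the job in, once; it reports no verdict.
Trained networks look in the newest picture that a camera, given by its name, has taken for a name from the list of things; names that differ only in an ending like _2 or _b are one class to them, and where a whole thing is asked for, a point or a joint stands for the part that bears it (a point fixed in the world has none). Each returns a list of dicts, best first, with "conf" (0 to 1); they miss things now and then, are a little off and sometimes report something else, mostly with a low value. They report only what shows in the picture. A call takes as long as a camera call.
- finder.trace(label, camera): "region" (384x512 bool, what is visible of it) and "point" ([row, column] as shares, 0 to 1, of the picture: columns of its width, rows of its height, amid what is visible of it).
- finder.spot_point(label, camera): "point" ([row, column] as shares, 0 to 1, of the picture: columns of its width, rows of its height: a listed point, or the origin of a listed thing).
The state is a dict: "time": time; "joint_positions": joint angles; "qd": joint speeds; "joint_torque": joint torques, N m; "position": TCP position; "tool_rot": TCP orientation; "ft_force": force on the tool from outside, world axes, zero at the start; "torque": the same for the moment, N m; "grip_width": opening from 0.0 (shut) to 1.0 (fully open).
Only numpy, scipy, OpenCV 4.12 (cv2) and the standard library are available. Lean on these libraries where they do the work, as an engineer would, in place of code of your own. Each camera call takes 0.05 s, during which the arm holds its last target. There are 200 camera calls.

### The job

The green-labelled storage module standing in the programming dock is finished: lift it out, stand it upright and fully down in the free slot of the black rack and let go of it. Then take the orange-labelled module from the rack, pass it down through the dock's slot and press it fully down onto the sprung contacts for programming, and finish with the gripper still gripping it and holding it pressed down, because it springs up when released. Leave the other green module in its rack slot, and the tools and the screw dish on the mat where they lie.

Things in the scene. Friction and masses are not known exactly. Their poses are not given: they have to be found in the camera images.
- done: The finished module, green label round its top. An upright aluminium slab with black foot: 70 mm wide (its x) x 10 mm thick (its y) x 100 mm tall (its z), about 60 to 130 g; origin at the centre of its underside. Same either way round. At the start it stands in the dock with its foot on the raised contact block, 36 mm below the rim, 64 mm above it.
- next: The module still to be programmed, orange label round its top. An upright aluminium slab with black foot: 70 mm wide (its x) x 10 mm thick (its y) x 100 mm tall (its z), about 60 to 130 g; origin at the centre of its underside. Same either way round. At the start it stands in one of the rack's slots, which one varies.
- spare: Another finished module, green label. An upright aluminium slab with black foot: 70 mm wide (its x) x 10 mm thick (its y) x 100 mm tall (its z), about 60 to 130 g; origin at the centre of its underside. Same either way round. It stands in another of the rack's slots and stays there.
- rack: Fixed black rack on the 3 mm mat, 100 (x) x 190 (y) x 45 mm high, origin centre of underside. Three slots centred at x = 0, y = -62, 0, +62 mm, each 73 mm along x, 13 mm along y (3 mm clearance), 3 mm 45-degree bevel round the mouth; slot floor 15 mm above the origin, 30 mm below the top. Modules stand with their width along the rack's x. Two slots are taken at the start, one is free.
- dock: Fixed programming dock on the mat, grey with blue trim and black cover, 130 (x) x 96 (y) x 58 mm high, origin centre of underside. In mid-cover a slot with aluminium rim, 72 mm along x, 12 mm along y (2 mm clearance), 15 mm deep including a 3 mm 45-degree bevel round its mouth; the modules' width goes along x. Below the slot it is open down to the sprung contact block.
- dock_slot (a point): Centre of the dock slot's mouth, at the top of the rim, 58 mm above the dock's origin; axes as the dock's.
- contacts (a joint): Travel of the sprung contact block in the dock, m: 0 raised, growing downwards to 0.010 at the stop. Its flat top is 22 mm above the dock's origin raised (36 mm below the rim), 12 mm fully down (46 mm below the rim). The spring pushes up with about 5 N raised, 8 N fully down, and lifts the module when it is let go.
- tweezers: Black tweezers, 130 mm long, lying on the mat in front of the robot, origin under the middle; to be left alone.
- screwdriver: Screwdriver with a blue handle, 160 mm long, lying along its x, origin under the middle; to be left alone.
- brush: Black antistatic brush, 150 mm long, lying along its x, origin under the middle; to be left alone.
- dish: Small round steel dish of screws, 68 mm across, 18 mm high, origin under its centre; to be left alone.

How it is judged:
On the way, in this order (a step that is already met when the one before it is completed fails the run):
1. the finished green module stands fully down in the free rack slot, released (x of done in the frame of rack between -0.004 and 0.004 m and z of done in the frame of rack between 0.012 and 0.018 m and angle between done's own z axis and vertical below 0.1 rad and (y of done in the frame of rack between -0.066 and -0.058 m or y of done in the frame of rack between -0.004 and 0.004 m or y of done in the frame of rack between 0.058 and 0.066 m) and contact force between the fingers and done below 0.05 N and linear speed of done below 0.02 m/s), for 0.3 s.
2. the gripped orange module has entered the dock's slot by 10 mm or more (x of next in the frame of dock between -0.004 and 0.004 m and y of next in the frame of dock between -0.004 and 0.004 m and angle between next's own z axis and vertical below 0.1 rad and contact force between the fingers and next above 1 N and z of next in the frame of dock below 0.048 m), for 0.1 s.
At the end, for the whole second after the job is handed in: Orange module gripped (grasp point below its top edge) in the dock slot within 4 mm, contacts down 7 mm or more; finished green module released in the rack's free slot, other green one in its own: each within 4 mm, foot within 3 mm of the slot floor. All upright within 0.1 rad, at rest (all of step 1 and x of spare in the frame of rack between -0.004 and 0.004 m and z of spare in the frame of rack between 0.012 and 0.018 m and angle between each of spare, next's own z axis and vertical below 0.1 rad and (y of spare in the frame of rack between -0.066 and -0.058 m or y of spare in the frame of rack between -0.004 and 0.004 m or y of spare in the frame of rack between 0.058 and 0.066 m) and x of next in the frame of dock between -0.004 and 0.004 m and y of next in the frame of dock between -0.004 and 0.004 m and contact force between the fingers and next above 1 N and value of joint contacts above 0.007 m and z of the grasp point in the frame of next between 0.04 and 0.098 m and linear speed of next below 0.02 m/s); the arm keeps its last pose, push and grip.
It fails at once if the other green module is moved by more than 15 mm (distance of spare from where it was at the start of the episode above 0.015 m).
It fails at once if the tweezers, screwdriver, brush or screw dish is pushed by more than 30 mm (distance of any of tweezers, screwdriver, brush, dish from where it was at the start of the episode above 0.03 m).
It also fails if it takes over 64 s, if anything falls off the work surface, if the arm or the gripper's body presses on something with over 40 N, if the wrist force passes 120 N, or if a joint passes its speed limit or range.

## Working session

There is one attempt and no reset: what is moved stays moved. The work goes in short steps, Python scripts to look and compute and a shell command to move; the robot and the scene stay as the last step left them, time stands still between calls to the robot, and variables do not carry over. Pictures are saved under pics/ and viewed, about 8 in all and at most 12, crops included, and the job is handed in when it is done.

```bash
mkdir -p pics
cat > h.py <<'E'
import numpy as np, cv2
from bench import ctrl, imaging, finder
from scipy.spatial.transform import Rotation as R
def ray(cam,u,v):
    K=np.array(cam["intrinsics"]);T=np.array(cam["pose"])
    d=T[:3,:3]@np.linalg.inv(K)@np.array([u,v,1.]);return T[:3,3],d
def onz(cam,u,v,z):
    o,d=ray(cam,u,v);return o+d*(z-o[2])/d[2]
def proj(cam,P):
    K=np.array(cam["intrinsics"]);T=np.array(cam["pose"])
    p=(np.atleast_2d(P)-T[:3,3])@T[:3,:3];q=p@K.T;return q[:,:2]/q[:,2:]
def save(cam,n): cv2.imwrite(n,np.array(cam["frame"])[:,:,::-1])
def st():
    s=ctrl.get_state();print(round(s["time"],2),np.round(s["position"],4),np.round(R.from_rotvec(s["tool_rot"]).as_matrix(),3).tolist(),np.round(s["ft_force"],1),round(s["grip_width"],3));return s
E
python3 - <<'E'
from h import *
st();fr=[]
for n in("top","scene"):
    c=imaging.get_image(n);fr.append(np.array(c["frame"]));print(n,np.round(c["pose"],3).tolist(),np.round(c["intrinsics"],1).tolist())
    for l in("rack","dock","dock_slot","done","next","spare"):
        for k,r in (("sp",finder.spot_point(l,n)),("tr",finder.trace(l,n))):
            for q in r[:3]:
                u,v=q["point"][1]*512,q["point"][0]*384
                z={"dock_slot":.061}.get(l,.003); e=""
                if k=="tr":
                    re=cv2.minAreaRect(np.argwhere(q["region"])[:,::-1].astype(np.float32));e=[np.round(re[0]),np.round(re[1]),round(re[2],1)]
                print(l,k,round(q["conf"],2),round(u,1),round(v,1),np.round(onz(c,u,v,z),3),e)
    save(c,f"pics/{n}0.png")
cv2.imwrite("pics/both0.png",cv2.resize(np.vstack(fr)[:,:,::-1],None,fx=.78,fy=.78))
E
```

```text
0.0 [0.2558 0.597  0.2435] [[-0.919, 0.394, -0.001], [0.394, 0.919, -0.002], [-0.0, -0.002, -1.0]] [0.6 0.4 0. ] 1.005
top [[0.097, -0.971, 0.216, 0.292], [-0.995, -0.095, 0.018, -0.003], [0.004, -0.217, -0.976, 1.205], [0.0, 0.0, 0.0, 1.0]] [[444.4, 0.0, 249.0], [0.0, 444.4, 188.3], [0.0, 0.0, 1.0]]
rack sp 0.78 196.3 196.3 [0.522 0.161 0.003] 
rack tr 0.88 197.2 192.2 [0.533 0.16  0.003] [array([193., 196.]), array([73., 40.]), 21.4]
rack tr 0.75 191.7 195.1 [0.524 0.174 0.003] [array([191., 192.]), array([13., 30.]), 26.6]
dock sp 0.74 307.5 210.5 [ 0.512 -0.147  0.003] 
dock tr 0.85 306.6 210.6 [ 0.511 -0.144  0.003] [array([311., 209.]), array([39., 53.]), 15.5]
dock_slot sp 0.75 312.3 206.3 [ 0.514 -0.152  0.061] 
dock_slot sp 0.21 198.1 197.0 [0.509 0.149 0.061] 
dock_slot tr 0.57 308.4 207.9 [ 0.508 -0.142  0.061] [array([311., 209.]), array([39., 53.]), 16.3]
done sp 0.7 307.5 211.0 [ 0.51  -0.147  0.003] 
done tr 0.78 313.7 207.0 [ 0.523 -0.163  0.003] [array([314., 204.]), array([ 7., 31.]), 15.3]
done tr 0.27 213.9 201.9 [0.511 0.111 0.003] [array([213., 201.]), array([ 9
[... 1349 characters left out ...]
ay([208., 228.]), array([19., 22.]), 90.0]
next sp 0.95 297.7 226.4 [0.507 0.157 0.003] 
next tr 0.63 299.7 215.5 [0.467 0.134 0.003] [array([300., 213.]), array([19., 30.]), 67.4]
next tr 0.49 225.4 177.3 [ 0.501 -0.157  0.003] [array([225., 174.]), array([34., 47.]), 63.4]
next tr 0.2 222.0 158.5 [ 0.44  -0.233  0.003] [array([224., 161.]), array([18., 24.]), 71.6]
spare sp 0.71 288.3 213.5 [0.485 0.102 0.003] 
spare tr 0.65 225.3 178.0 [ 0.504 -0.155  0.003] [array([224., 174.]), array([33., 48.]), 64.8]
spare tr 0.6 283.6 200.7 [0.452 0.056 0.003] [array([288., 199.]), array([18., 29.]), 63.4]
spare tr 0.39 187.9 130.4 [ 0.414 -0.438  0.003] [array([186., 132.]), array([ 7., 22.]), 53.1]
```

View pics/top0.png

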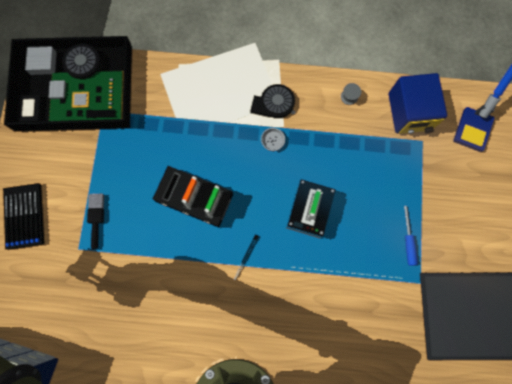

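View pics/scene0.png

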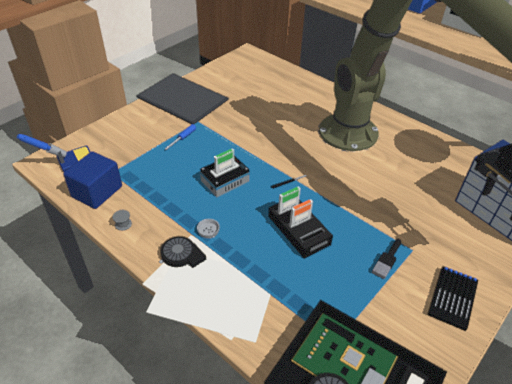

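The top view shows the rack near (195,196). Its free slot is at the left, around (171,184), orange is in the middle at (190,192), and the spare green is at the right at (213,201). The dock is near (312,209). The scene view agrees. Next I'll move above the rack for a close look.

```bash
python3 -m jog '[[[0,0,-5,0,0,-7.8,8.7],[-3.3,-3.6,0,0,0,0,8.7],[-3.3,-3.6,0,0,0,0,8.7],[-3.3,-3.6,0,0,0,0,8.7],[-3.3,-3.6,0,0,0,0,8.7],[-3.3,-3.6,0,0,0,0,8.7],[-3.3,-3.6,0,0,0,0,8.7],[-3.3,-3.6,0,0,0,0,8.7],[-3.3,-3.6,0,0,0,0,8.7],[-3.3,-3.6,0,0,0,0,8.7],[-3.3,-3.6,0,0,0,0,8.7],[0,0,0,0,0,0,8.7]]]'
python3 - <<'E'
from h import *
st()
c=imaging.get_image("wrist");save(c,"pics/w1.png");print(np.round(c["pose"],3).tolist(),np.round(c["intrinsics"],1).tolist())
np.save("w1.npy",c,allow_pickle=True)
E
```

```text
time: 2.5
position: [0.4817, 0.1546, 0.2952]
tool_rot: [0.44, 3.108, -0.003]
ft_force: [0.6, 0.3, 0.6]
grip_width: 1.001
2.5 [0.4817 0.1546 0.2952] [[-0.961, 0.278, 0.002], [0.278, 0.961, -0.002], [-0.003, -0.002, -1.0]] [0.6 0.3 0.6] 1.001
[[0.277, 0.926, 0.256, 0.413], [0.961, -0.267, -0.076, 0.174], [-0.002, 0.267, -0.964, 0.435], [0.0, 0.0, 0.0, 1.0]] [[265.7, 0.0, 256.6], [0.0, 265.7, 192.5], [0.0, 0.0, 1.0]]
```

View pics/w1.png

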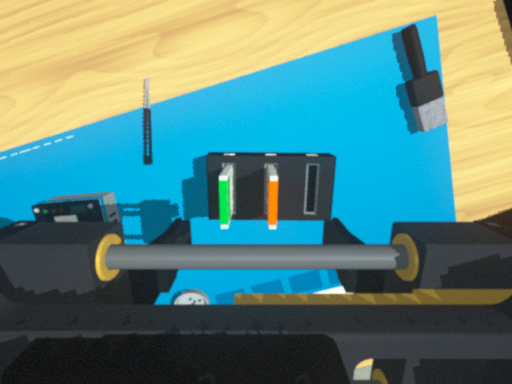

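The wrist view shows the rack at about (208–335, 153–220), with its free slot at (311,189), orange at (272,195) and the spare at (226,195). I'll zoom in to fit the pose.

Run:
```python
from h import *
c=np.load("w1.npy",allow_pickle=True).item()
f=np.array(c["frame"])[145:235,195:345,::-1]
cv2.imwrite("pics/w1z.png",cv2.resize(f,None,fx=5.2,fy=5.2,interpolation=cv2.INTER_CUBIC))
for l in("next","spare"):
    for q in finder.trace(l,"wrist")[:2]:
        ys,xs=np.nonzero(q["region"]);print(l,q["conf"],xs.min(),xs.max(),ys.min(),ys.max())
```

```text
next 0.95 266 277 165 228
spare 0.98 219 233 165 228
spare 0.54 144 151 78 164
```

View pics/w1z.png

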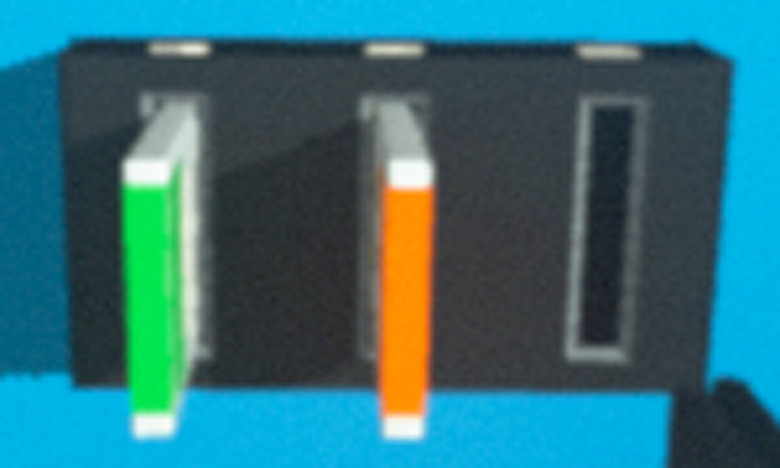

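```bash
cat > fit.py <<'E'
from h import *
from scipy.optimize import least_squares
def fit(c,pts,x0,z,free_z=False):
    uv=np.array([p[0] for p in pts]);M=np.array([p[1] for p in pts])
    def W(x): 
        a=x[2];return np.c_[x[0]+np.cos(a)*M[:,0]-np.sin(a)*M[:,1],x[1]+np.sin(a)*M[:,0]+np.cos(a)*M[:,1],z+M[:,2]+(x[3] if len(x)>3 else 0)]
    r=least_squares(lambda x:(proj(c,W(x))-uv).ravel(),x0+[0]*free_z,x_scale=.01,loss="soft_l1")
    print(np.round(r.x,4),"yawdeg",round(np.degrees(r.x[2]),2));print(np.round(proj(c,W(r.x))-uv,1).tolist());return r.x
E
python3 - <<'E'
from fit import *
c=np.load("w1.npy",allow_pickle=True).item()
u=lambda a,b:((a+.5)/5.2-.5+195,(b+.5)/5.2-.5+145)
# rack frame: x away from robot, +y to image right
P=[(u(62,60),(-.05,-.095,0)),(u(733,64),(-.05,.095,0)),(u(72,387),(.05,-.095,0)),(u(705,390),(.05,.095,0)),
(u(580,95),(-.0395,.0525,0)),(u(650,97),(-.0395,.0715,0)),(u(630,360),(.0395,.0715,0)),(u(565,358),(.0395,.0525,0)),
(u(360,95),(-.0395,-.0095,0)),(u(430,95),(-.0395,.0095,0)),(u(140,93),(-.0395,-.0715,0)),(u(212,95),(-.0395,-.0525,0)),(u(210,358),(.0395,-.0525,0)),(u(360,360),(.0395,-.0095,0))]
x=fit(c,P,[.52,.158,-.27],.048);fit(c,P,[.52,.158,-.27],.048,True)
def pw(X,Y,Z):
    a=x[2];p=proj(c,[x[0]+np.cos(a)*X-np.sin(a)*Y,x[1]+np.sin(a)*X+np.cos(a)*Y,Z])[0];return np.round(((p[0]+.5-195)*5.2-.5,(p[1]+.5-145)*5.2-.5))
for Y in(-.062,0):
    print([pw(sx*.035,Y+sy*.005,.118).tolist() for sx in(-1,1) for sy in(-1,1)])
E
```

```text
[ 0.5155  0.1649 -0.2869] yawdeg -16.44
[[-1.1, -0.8], [0.4, -0.8], [-0.1, 0.6], [0.3, 0.8], [0.3, 0.2], [-0.2, -0.1], [0.1, 0.1], [0.3, 0.4], [0.3, -0.0], [-0.2, 0.0], [0.3, 0.1], [-0.6, -0.2], [0.6, 0.0], [-0.4, -0.2]]
[ 0.516   0.1649 -0.2869 -0.0024] yawdeg -16.44
[[-0.6, -0.7], [0.1, -0.6], [0.3, 0.4], [0.0, 0.6], [0.1, 0.3], [-0.5, 0.0], [-0.2, -0.1], [0.1, 0.2], [0.3, 0.1], [-0.2, 0.2], [0.6, 0.2], [-0.3, -0.1], [0.8, -0.2], [-0.4, -0.4]]
[[123.0, 160.0], [166.0, 160.0], [132.0, 437.0], [172.0, 438.0]]
[[388.0, 162.0], [431.0, 162.0], [383.0, 439.0], [423.0, 439.0]]
```

The rack fit is consistent, since the predicted module tops match the picture. Now the dock.

```bash
python3 -m jog '[[[0,0,0,0,0,-6.2,8.7],[-0.85,-4.85,0,0,0,0,8.7],[-0.85,-4.85,0,0,0,0,8.7],[-0.85,-4.85,0,0,0,0,8.7],[-0.85,-4.85,0,0,0,0,8.7],[-0.85,-4.85,0,0,0,0,8.7],[-0.85,-4.85,0,0,0,0,8.7],[0,0,0,0,0,0,8.7],[0,0,0,0,0,0,8.7]]]'
python3 - <<'E'
from h import *
st()
c=imaging.get_image("wrist");np.save("w2.npy",c,allow_pickle=True)
for l in("dock","done","dock_slot"):
    for q in finder.trace(l,"wrist")[:1]:
        ys,xs=np.nonzero(q["region"]);print(l,q["conf"],xs.min(),xs.max(),ys.min(),ys.max())
        if l=="dock":u0,v0=xs.min()-6,max(ys.min()-6,0)
f=np.array(c["frame"])[v0:v0+110,u0:u0+140,::-1];print(u0,v0)
cv2.imwrite("pics/w2z.png",cv2.resize(f,None,fx=5.2,fy=5.2,interpolation=cv2.INTER_CUBIC))
E
```

```text
time: 3.55
position: [0.4827, -0.1317, 0.2946]
tool_rot: [0.251, 3.131, 0.001]
ft_force: [0.3, 0.6, -0.1]
grip_width: 0.999
3.55 [ 0.4827 -0.1317  0.2946] [[-0.987, 0.16, 0.0], [0.16, 0.987, 0.001], [-0.0, 0.001, -1.0]] [ 0.3  0.6 -0.1] 0.999
dock 0.67 213 282 144 234
done 0.81 240 251 168 233
207 138
```

View pics/w2z.png

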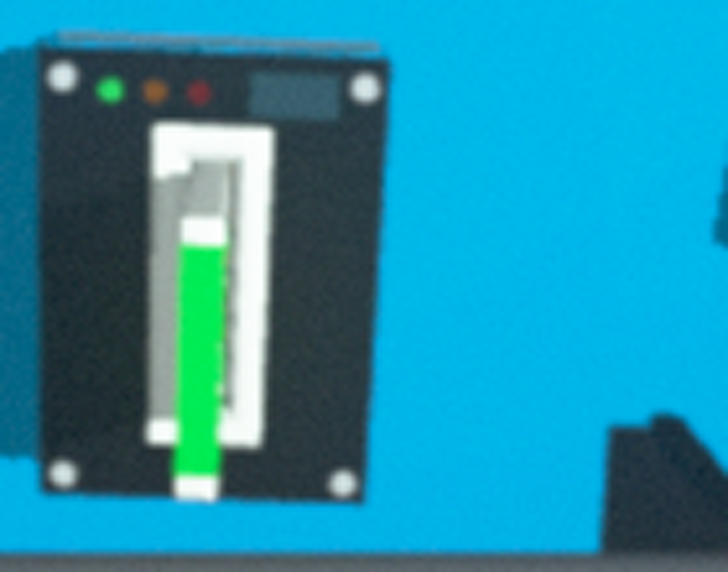

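Run:
```python
from fit import *
c=np.load("w2.npy",allow_pickle=True).item()
u=lambda a,b:((a+.5)/5.2-.5+207,(b+.5)/5.2-.5+138)
C=[(u(40,48),(-.065,-.048,0)),(u(388,62),(-.065,.048,0)),(u(364,502),(.065,.048,0)),(u(42,492),(.065,-.048,0))]
M=[(u(181,215),(-.035,-.005,.064)),(u(228,217),(-.035,.005,.064)),(u(218,500),(.035,.005,.064)),(u(174,498),(.035,-.005,.064))]
fit(c,C,[.51,-.149,-.2],.061);fit(c,C,[.51,-.149,-.2],.061,True);fit(c,M,[.51,-.149,-.2],.061)
R_=[(u(150,123),(0,0,0)),(u(274,127),0),(u(262,448),0),(u(146,444),0)]
q=np.array([onz(c,*p[0],.061) for p in R_]);print(q.mean(0),np.linalg.norm(q[0]-q[1]),np.linalg.norm(q[1]-q[2]),np.degrees(np.arctan2(*(q[3]-q[0]+q[2]-q[1])[[1,0]])))
```

```text
[ 0.5108 -0.1513 -0.1956] yawdeg -11.2
[[-0.9, -0.4], [1.1, -0.6], [0.5, 0.7], [-0.6, 0.6]]
[ 0.5122 -0.1518 -0.1949 -0.0065] yawdeg -11.17
[[-0.3, 0.3], [0.4, 0.0], [0.0, -0.1], [-0.1, -0.2]]
[ 0.5116 -0.1511 -0.1999] yawdeg -11.45
[[0.3, 0.1], [-0.3, 0.1], [-0.3, -0.2], [0.3, -0.1]]
[ 0.51196132 -0.15164824  0.061     ] 0.03369676354098565 0.09351524242876263 -11.10405641085606
```

```bash
python3 -m jog '[[[0,0,0,0,0,2.1,4.5],[-3.2,-1.4,0,0,0,0,4.5],[0,0,4,0,0,0,4.5],[0,0,4,0,0,0,4.5],[0,0,4,0,0,0,4.5],[0,0,0,0,0,0,4.5],[0,0,0,0,0,0,4.5],[0,0,0,0,0,0,4.5]]]'
python3 - <<'E'
from h import *
s=st();a=np.radians(-11.3);m=R.from_rotvec(s["tool_rot"]).as_matrix()
print(100*(m.T@(np.array([.5117,-.1512,.103])-s["position"])))
c=imaging.get_image("wrist");np.save("w3.npy",c,allow_pickle=True)
cv2.imwrite("pics/w3.png",cv2.resize(np.array(c["frame"])[130:270,170:330,::-1],None,fx=4.5,fy=4.5,interpolation=cv2.INTER_CUBIC))
P=[[.5117+np.cos(a)*x-np.sin(a)*y,-.1512+np.sin(a)*x+np.cos(a)*y,.125] for x in(-.035,.035) for y in(-.005,.005)]
print(np.round((proj(c,P)+.5-[170,130])*4.5).tolist())
E
```

```text
time: 4.55
position: [0.5128, -0.1524, 0.177]
tool_rot: [0.307, 3.123, 0.0]
ft_force: [-0.2, -0.1, 0.2]
grip_width: 0.521
4.55 [ 0.5128 -0.1524  0.177 ] [[-0.981, 0.195, 0.004], [0.195, 0.981, -0.0], [-0.004, 0.0, -1.0]] [-0.2 -0.1  0.2] 0.521
[0.16307653 0.09254159 7.397097  ]
[[371.0, 180.0], [432.0, 180.0], [372.0, 568.0], [428.0, 568.0]]
```

View pics/w3.png

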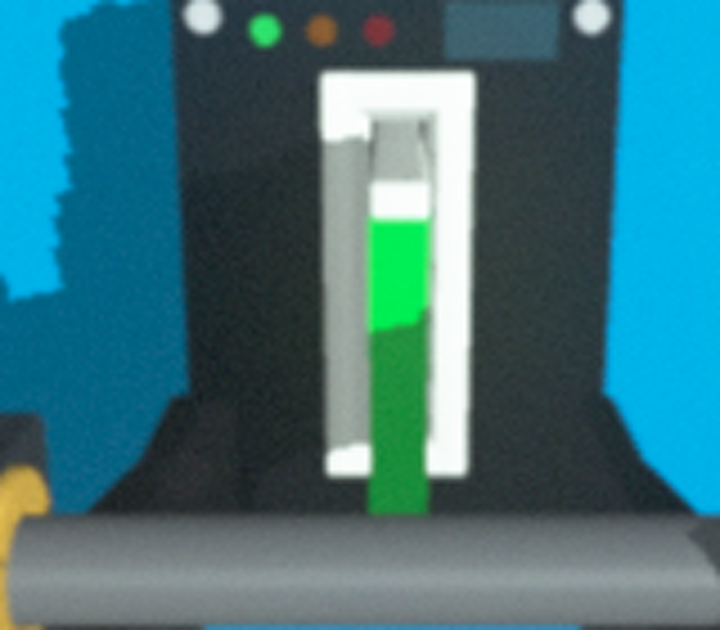

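The close view agrees with the estimate: the green top edge is at (369–430,181) against a predicted (371–432,180). I'll go down and grip.

```bash
python3 -m jog '[[[0.15,0.1,3.7,0,0,0,4.5],[0,0,3.7,0,0,0,4.5],[0,0,0,0,0,0,4.5],[0,0,0,0,0,0,0.5],[0,0,0,0,0,0,0.5],[0,0,0,0,0,0,0.5],[0,0,0,0,0,0,0.5],[0,0,0,0,0,0,0.5],[0,0,0,0,0,0,0.5],[0,0,0,0,0,0,0.5]]]' 20
```

```text
time: 5.6
position: [0.5102, -0.1513, 0.1011]
tool_rot: [0.309, 3.126, 0.0]
ft_force: [-0.7, 0.0, 3.9]
grip_width: 0.111
```

```bash
python3 -m jog '[[[0,0,-1.5,0,0,0,0.5],[0,0,-3.5,0,0,0,0.5],[0,0,-5,0,0,0,0.5],[0,0,-5,0,0,5.1,0.5],[1.07,4.58,0,0,0,0,0.5],[1.07,4.58,0,0,0,0,0.5],[1.07,4.58,0,0,0,0,0.5],[1.07,4.58,0,0,0,0,0.5],[1.07,4.58,0,0,0,0,0.5],[1.07,4.58,0,0,0,0,0.5],[1.07,4.58,0,0,0,0,0.5],[1.07,4.58,0,0,0,0,0.5]]]'
python3 -m jog '[[[0,0,2,0,0,0,0.5],[0,0,2,0,0,0,0.5],[0,0,0,0,0,0,0.5],[0,0,0,0,0,0,0.5],[0,0,0,0,0,0,0.5]]]'
python3 - <<'E'
from h import *
s=st()
c=imaging.get_image("wrist");np.save("w4.npy",c,allow_pickle=True)
cv2.imwrite("pics/w4.png",cv2.resize(np.array(c["frame"])[90:290,130:390,::-1],None,fx=3,fy=3,interpolation=cv2.INTER_CUBIC))
a=np.radians(-16.44)
def pr(L,z): return np.round((proj(c,[[.5155+np.cos(a)*x-np.sin(a)*y,.1649+np.sin(a)*x+np.cos(a)*y,z] for x,y in L])+.5-[130,90])*3).tolist()
print("slot",pr([(-.0395,.0525),(-.0395,.0715),(.0395,.0715),(.0395,.0525)],.048),"next",pr([(-.035,-.005),(-.035,.005)],.118),"rackcorner",pr([(-.05,.095),(.05,.095)],.048))
m=R.from_rotvec(s["tool_rot"]).as_matrix()
P=[s["position"]+m@np.array([x-.0,y,.003+.0-.025+d]) for d in(0,.1) for x in(-.035,.035) for y in(-.005,.005)]
print("mod",np.round((proj(c,P)+.5-[130,90])*3).tolist())
E
```

```text
time: 6.8
position: [0.5307, 0.2258, 0.2514]
tool_rot: [0.448, 3.109, -0.0]
ft_force: [1.2, 0.2, -0.7]
grip_width: 0.113
time: 7.3
position: [0.5319, 0.2241, 0.2122]
tool_rot: [0.449, 3.108, 0.002]
ft_force: [-0.0, 0.1, -1.0]
grip_width: 0.114
7.3 [0.5319 0.2241 0.2122] [[-0.959, 0.283, 0.002], [0.283, 0.959, 0.001], [-0.002, 0.001, -1.0]] [-0.   0.1 -1. ] 0.114
slot [[359.0, 181.0], [409.0, 181.0], [407.0, 377.0], [360.0, 377.0]] next [[158.0, 222.0], [192.0, 222.0]] rackcorner [[472.0, 153.0], [464.0, 401.0]]
mod [[356.0, 711.0], [412.0, 712.0], [352.0, 336.0], [417.0, 336.0], [366.0, 460.0], [400.0, 460.0], [365.0, 228.0], [401.0, 228.0]]
```

View pics/w4.png

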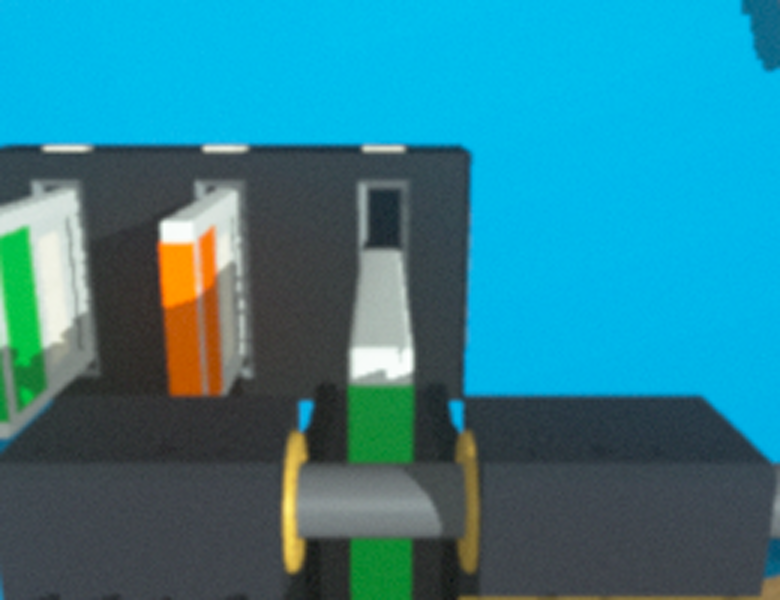

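The slot is at (360–409,181), as predicted. The module sits about 1.7 mm further from the robot in the grip than the TCP, so a small correction is enough. I'll lower it.

```bash
python3 -m jog '[[[0.07,0.06,3,0,0,0,0.5],[0,0,3.0,0,0,0,0.5],[0,0,1.0,0,0,0,0.5],[0,0,0.7,0,0,0,0.5],[0,0,0.7,0,0,0,0.5],[0,0,0.7,0,0,0,0.5],[0,0,0.6,0,0,0,0.5],[0,0,0.6,0,0,0,0.5],[0,0,0.6,0,0,0,0.5],[0,0,0,0,0,0,0.5]]]'
```

```text
time: 8.35
position: [0.53, 0.2249, 0.1006]
tool_rot: [-0.448, -3.108, 0.002]
ft_force: [-0.2, -0.2, -1.5]
grip_width: 0.113
```

```bash
python3 -m jog '[[[-0.1,0,0.2,0,0,0,0.5],[0,0,0.2,0,0,0,0.5],[0,0,0.2,0,0,0,0.5],[0,0,0.1,0,0,0,0.5],[0,0,0,0,0,0,0.5]]]'
```

```text
time: 8.85
position: [0.5316, 0.2249, 0.0946]
tool_rot: [0.448, 3.109, 0.0]
ft_force: [-0.3, -1.1, -0.6]
grip_width: 0.115
```

```bash
python3 -m jog '[[[0,0,0,0,0,0,4],[0,0,0,0,0,0,4],[0,0,0,0,0,0,4],[0,0,0,0,0,0,4],[0,0,-3,0,0,0,4],[0,0,-4,0,0,0,4],[0,0,-4,0,0,0,4],[0,-3.1,0,0,0,0,4],[0,-3.1,0,0,0,0,4],[0,0,0,0,0,0,4],[0,0,0,0,0,0,4]]]'
python3 - <<'E'
from h import *
s=st()
c=imaging.get_image("wrist");np.save("w5.npy",c,allow_pickle=True)
cv2.imwrite("pics/w5.png",cv2.resize(np.array(c["frame"])[110:290,140:400,::-1],None,fx=3,fy=3,interpolation=cv2.INTER_CUBIC))
a=np.radians(-16.44)
def pr(L,z): return np.round((proj(c,[[.5155+np.cos(a)*x-np.sin(a)*y,.1649+np.sin(a)*x+np.cos(a)*y,z] for x,y in L])+.5-[140,110])*3).tolist()
for y in(-.062,0,.062):print(pr([(-.035,y-.005),(-.035,y+.005)],.118))
m=R.from_rotvec(s["tool_rot"]).as_matrix()
print(100*(m.T@(np.array([.5155,.1649,.018+.075+.003])-s["position"])))
E
```

```text
time: 9.95
position: [0.5142, 0.165, 0.2049]
tool_rot: [0.45, 3.109, 0.002]
ft_force: [-1.2, 0.5, 0.3]
grip_width: 0.462
9.95 [0.5142 0.165  0.2049] [[-0.959, 0.284, 0.001], [0.284, 0.959, 0.001], [-0.0, 0.001, -1.0]] [-1.2  0.5  0.3] 0.462
[[120.0, 168.0], [155.0, 168.0]]
[[336.0, 168.0], [371.0, 168.0]]
[[552.0, 167.0], [587.0, 167.0]]
[-0.12551749  0.01583126 10.89025388]
```

View pics/w5.png

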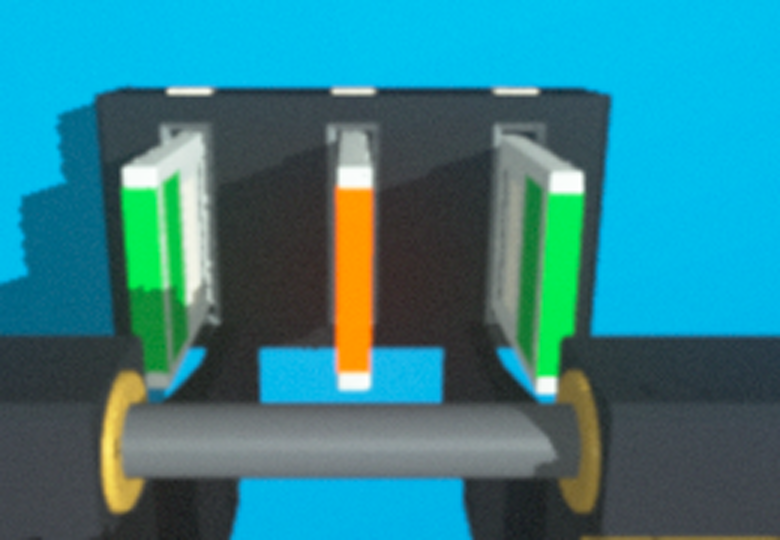

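The finished green module stands in the right slot at (552–584,170), where a seated one should show, and orange is at (337–372,168). I'll grip orange.

```bash
python3 -m jog '[[[-0.1,0,4,0,0,0,4],[0,0,4,0,0,0,4],[0,0,2.9,0,0,0,4],[0,0,0,0,0,0,4],[0,0,0,0,0,0,0.5],[0,0,0,0,0,0,0.5],[0,0,0,0,0,0,0.5],[0,0,0,0,0,0,0.5],[0,0,0,0,0,0,0.5],[0,0,0,0,0,0,0.5],[0,0,0,0,0,0,0.5]]]' 45
```

```text
time: 11.1
position: [0.5156, 0.1654, 0.0965]
tool_rot: [0.448, 3.108, 0.002]
ft_force: [-0.4, -0.2, 5.5]
grip_width: 0.113
```

```bash
python3 -m jog '[[[0,0,-1.5,0,0,0,0.5],[0,0,-3.5,0,0,0,0.5],[0,0,-5,0,0,0,0.5],[0,0,-5,0,0,-5.1,0.5],[-0.83,-4.45,0,0,0,0,0.5],[-0.83,-4.45,0,0,0,0,0.5],[-0.83,-4.45,0,0,0,0,0.5],[-0.83,-4.45,0,0,0,0,0.5],[-0.83,-4.45,0,0,0,0,0.5],[-0.83,-4.45,0,0,0,0,0.5],[-0.83,-4.45,0,0,0,0,0.5],[0,0,3,0,0,0,0.5]]]'
python3 -m jog '[[[0,0,0,0,0,0,0.5],[0,0,0,0,0,0,0.5],[0,0,0,0,0,0,0.5]]]'
python3 - <<'E'
from h import *
s=st()
c=imaging.get_image("wrist");np.save("w6.npy",c,allow_pickle=True)
cv2.imwrite("pics/w6.png",cv2.resize(np.array(c["frame"])[90:290,150:350,::-1],None,fx=3,fy=3,interpolation=cv2.INTER_CUBIC))
a=np.radians(-11.3)
def pr(L,z): return np.round((proj(c,[[.5118+np.cos(a)*x-np.sin(a)*y,-.1514+np.sin(a)*x+np.cos(a)*y,z] for x,y in L])+.5-[150,90])*3).tolist()
print("cover",pr([(-.065,-.048),(-.065,.048)],.057),"rim79x19",pr([(-.047,-.017),(-.047,.017)],.061))
m=R.from_rotvec(s["tool_rot"]).as_matrix()
P=[s["position"]+m@np.array([.035,y,.0785+d]) for d in(-.1,0) for y in(-.005,.005)]
print("mod",np.round((proj(c,P)+.5-[150,90])*3).tolist())
print(100*(m.T@(np.array([.5118,-.1514,.025+.0785])-s["position"])))
E
```

```text
time: 12.3
position: [0.5118, -0.1611, 0.2198]
tool_rot: [0.326, 3.116, -0.006]
ft_force: [0.8, -0.7, -1.1]
grip_width: 0.111
time: 12.6
position: [0.5118, -0.1504, 0.2166]
tool_rot: [0.305, 3.126, 0.001]
ft_force: [-0.6, -0.3, -1.4]
grip_width: 0.11
12.6 [ 0.5118 -0.1504  0.2166] [[-0.981, 0.193, 0.001], [0.193, 0.981, 0.0], [-0.001, 0.001, -1.0]] [-0.6 -0.3 -1.4] 0.11
cover [[189.0, 110.0], [452.0, 110.0]] rim79x19 [[274.0, 161.0], [367.0, 161.0]]
mod [[293.0, 335.0], [357.0, 335.0], [305.0, 228.0], [341.0, 228.0]]
[-1.10361558e-02 -1.02526977e-01  1.13149418e+01]
```

View pics/w6.png

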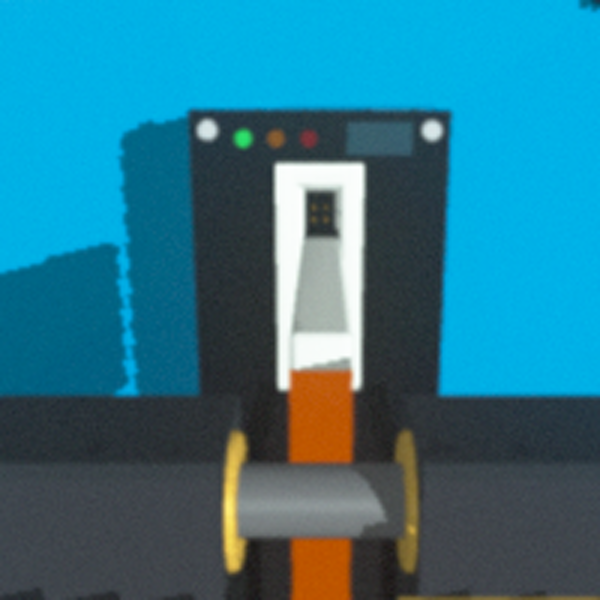

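The dock slot shows at (304–341,185) in the rim at (274–365,161), and the module is nearly centred above it. I'll lower it in stages.

```bash
python3 -m jog '[[[-0.05,-0.1,3,0,0,0,0.5],[0,0,2.5,0,0,0,0.5],[0,0,1.5,0,0,0,0.5],[0,0,0,0,0,0,0.5],[0,0,0,0,0,0,0.5]]]'
```

```text
time: 13.15
position: [0.512, -0.1527, 0.1465]
tool_rot: [0.308, 3.125, -0.0]
ft_force: [0.2, 0.6, -0.9]
grip_width: 0.112
```

```bash
for i in 1 2 3; do python3 -m jog '[[[0,0,0,0,0,0,0.5]]]' | sed -n 2,4p; done
```

```text
position: [0.5124, -0.153, 0.1471]
tool_rot: [0.308, 3.124, 0.0]
ft_force: [0.5, 0.3, -0.7]
position: [0.5122, -0.153, 0.1468]
tool_rot: [0.309, 3.124, 0.0]
ft_force: [0.1, 0.2, -1.2]
position: [0.5119, -0.153, 0.1464]
tool_rot: [0.309, 3.125, 0.0]
ft_force: [0.1, -0.8, -1.5]
```

```bash
python3 -m jog '[[[0,0.16,0,0,0,0,0.5],[0,0,0.4,0,0,0,0.5],[0,0,0.3,0,0,0,0.5],[0,0,0.3,0,0,0,0.5],[0,0,0,0,0,0,0.5]]]'; python3 -m jog '[[[0,0,0,0,0,0,0.5]]]'
```

```text
time: 13.95
position: [0.5112, -0.1512, 0.1349]
tool_rot: [-0.309, -3.125, 0.0]
ft_force: [0.5, -0.4, -1.3]
grip_width: 0.112
time: 14.05
position: [0.5115, -0.1514, 0.1354]
tool_rot: [-0.309, -3.126, 0.0]
ft_force: [0.7, -0.2, -0.3]
grip_width: 0.115
```

```bash
python3 -m jog '[[[0,0,0.4,0,0,0,0.5],[0,0,0.4,0,0,0,0.5],[0,0,0.4,0,0,0,0.5],[0,0,0.5,0,0,0,0.5],[0,0,0.5,0,0,0,0.5],[0,0,0.3,0,0,0,0.5],[0,0,0,0,0,0,0.5],[0,0,0,0,0,0,0.5]]]'
```

```text
time: 14.85
position: [0.5117, -0.1513, 0.1106]
tool_rot: [-0.309, -3.126, 0.0]
ft_force: [-0.1, -1.7, -1.3]
grip_width: 0.113
```

```bash
python3 -m jog '[[[0,0,0.4,0,0,0,0.5],[0,0,0.4,0,0,0,0.5],[0,0,0.3,0,0,0,0.5],[0,0,0,0,0,0,0.5],[0,0,0,0,0,0,0.5]]]' 60;python3 -m jog '[[[0,0,0.2,0,0,0,0.5],[0,0,0.2,0,0,0,0.5],[0,0,0.1,0,0,0,0.5],[0,0,0,0,0,0,0.5],[0,0,0,0,0,0,0.5]]]'
```

```text
time: 15.35
position: [0.512, -0.1513, 0.1]
tool_rot: [0.309, 3.126, 0.0]
ft_force: [-0.3, 0.9, 4.8]
grip_width: 0.114
time: 15.85
position: [0.512, -0.1514, 0.0952]
tool_rot: [0.309, 3.126, 0.0]
ft_force: [-1.4, 1.2, 6.4]
grip_width: 0.113
```

```bash
python3 -m jog '[[[0,0,0.1,0,0,0,0.5],[0,0,0.1,0,0,0,0.5],[0,0,0,0,0,0,0.5],[0,0,0,0,0,0,0.5]]]';python3 -m jog '[[[0,0,0.1,0,0,0,0.5],[0,0,0,0,0,0,0.5],[0,0,0,0,0,0,0.5]]]'
python3 - <<'E'
from h import *
st()
c=imaging.get_image("scene");f=np.array(c["frame"])[:,:,::-1]
w=imaging.get_image("wrist");g=np.array(w["frame"])[:,:,::-1]
cv2.imwrite("pics/end.png",np.vstack([cv2.resize(f[120:270,170:350],(540,450),interpolation=cv2.INTER_CUBIC)[:300],cv2.resize(g[90:290,150:350],(540,540),interpolation=cv2.INTER_CUBIC)[:300]]))
cv2.imwrite("pics/end.png",np.hstack([cv2.resize(f[110:260,170:350],(430,358),interpolation=cv2.INTER_CUBIC),cv2.resize(g[90:290,150:350],(358,358),interpolation=cv2.INTER_CUBIC)]))
E
```

```text
time: 16.25
position: [0.512, -0.1514, 0.0935]
tool_rot: [0.309, 3.126, 0.001]
ft_force: [-1.8, -0.4, 8.6]
grip_width: 0.112
time: 16.55
position: [0.5121, -0.1514, 0.0935]
tool_rot: [0.309, 3.125, 0.002]
ft_force: [-4.5, 1.8, 15.3]
grip_width: 0.109
16.55 [ 0.5121 -0.1514  0.0935] [[-0.981, 0.196, 0.001], [0.196, 0.981, 0.001], [-0.001, 0.001, -1.0]] [-4.5  1.8 15.3] 0.109
```

View pics/end.png

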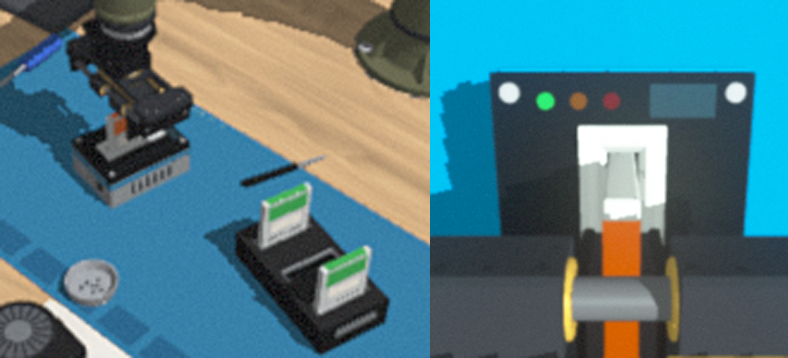

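At the stop the push rose from 8.6 to 15.3 N with no further travel. Both green modules stand in the outer rack slots, the middle slot is empty, and the orange module is gripped in the dock. I'll hand in.

Run:
```python
from h import *
from bench import close_job
st();print(close_job());st()
```

```text
16.65 [ 0.5121 -0.1514  0.0935] [[-0.981, 0.196, 0.001], [0.196, 0.981, 0.001], [-0.001, 0.001, -1.0]] [-4.   0.9 15.8] 0.112
the job is handed in; nothing more can be done
None
the job is handed in; nothing more can be done
```

The job is handed in at about 16.7 s of the 64 s allowed, with no verdict reported. The finished green module is released in the rack's free slot. The orange module is in the dock, still gripped and pressed down.

- **Contacts:** in the last step the push rose from 8.6 to about 15 N while the tool height stayed at 0.0935 m, so the contacts are at their stop. The estimated travel is about 10 mm, and the grip opening reads about 9.7 mm, which fits the module.
- **Rack:** the last pictures show the finished and spare green modules upright in the outer slots and the middle slot empty. Seating depth of the finished module was judged from a close view and the tool height, not measured directly.
- **Tools and dish:** nothing was meant to touch them. The screw dish and tweezers look undisturbed in the last picture, which does not fully show the screwdriver and leaves out the brush.
- **Disagreement along the way:** just above the dock the tool was about 1.5 mm to one side of where I had commanded it. I corrected that before inserting, and no check failed after it.

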